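# Unpin and open the vial case

## Task

Open the slope-topped vial case so that the vials inside can be reached: pull the retaining pin out of the staple and lay it inside the shallow steel tray, then lift the lid off the case and lay it flat on the bench, right way up. Set both down rather than dropping them, and leave the bottles and the timer standing where they are.

Things in the scene. Friction and masses are not known exactly. Their poses are not given: they have to be found in the camera images.
- case: White sheet-metal vial case, fixed to the bench. Origin: centre of its underside; x to its high back, y to its left, z up. 112 mm deep (x), 150 wide (y); front wall 85 mm high, back 137, so its open mouth slopes 25 degrees, low in front. A 42 mm wide steel shelf sticks out 67 mm from the front wall's top edge, on down the slope; it carries the staple.
- staple (a point): Middle of the eye of the staple: a steel strap, 20 mm wide (case y) and 3 mm thick, bent to a U that stands on the case's shelf at right angles to the slope (eye 11 mm wide along the slope; outer top 14 mm above the hasp leaf). The pin passes through it along the case's y. Axes as the case's.
- lid: Loose sheet-steel lid, 0.2 to 0.42 kg, plate x = -73 to +67, y = -80 to +80 mm. Origin in the plane of its lower edges (at bench height when it lies flat); z off the plate, leaning 25 degrees to the case's front while on. Plate top at z = 13 mm; a 10 mm skirt goes round the case with 2 to 3 mm play. With the pin out it is free once lifted 25 mm along its z.
- hasp_slot (a point): Centre of the slot (24 mm along x, 26 mm along y) in the lid's hasp leaf, fitting over the staple with 3 mm play; at x = -107, z = 16 mm in the lid's frame, whose axes it has. The leaf is a steel strap, 42 mm wide, 3 mm thick, that runs out from the lid's front edge to x = -131 mm.
- lid_grip (a point): Middle of the lid's black grip, at x = -9, z = 45 mm in the lid's frame: a flat-sided bar 10 mm thick (lid x), 100 long (y), 16 tall (z) on two end legs, 24 mm free below it. Axes as the lid's: to lie flat on the bar's sides the fingers point along the lid's -z and close along its x.
- pin: Loose retaining pin, 0.05 kg, 90 mm long, level along its own y. Origin where it passes the staple. Steel shank 8 mm diameter, y = -32 to +30 mm; round black knurled grip 18 mm diameter, y = +30 to +58. It pulls out along its +y (the case's left) with 45 mm of travel. While it is in, the lid cannot be lifted.
- pin_grip (a point): Middle of the pin's round grip (18 mm diameter, 28 mm long), on the pin's axis. It hangs in the open in front of the case: 26 mm free behind it to the lid's front skirt, bench 70 mm below.
- pin_tip (a point): Point on the pin's axis 2 mm short of the end of its shank, 74 mm from pin_grip.
- tray: Loose shallow stainless steel tray, 0.35 kg, 110 mm (its x) by 150 mm (its y) outside, 22 mm high, walls and floor 3 mm. Origin at the centre of its underside.
- bottle_amber: Brown glass bottle with black cap, 58 mm diameter, 115 mm high, standing behind and left of the case. Origin at the centre of its underside. Leave it.
- wash_bottle: White wash bottle with a bent spout, 66 by 113 by 214 mm, standing beyond the tray. Origin at the centre of its underside. Leave it.
- timer: White laboratory timer, 58 by 58 by 20 mm, lying on the bench in front and right of the case. Origin at the centre of its underside. Leave it.
- free_bench (a point): Middle of a patch of bench that is always clear, world x = 0.40 to 0.54, y = -0.01 to 0.15 m: the lid fits with its hasp leaf towards the robot and its origin here (it may lie elsewhere on the bench as well). Fixed tube racks with tubes up to 130 mm high stand left of it at x = 0.54 to 0.68, y = 0.12 to 0.22 and at x = 0.21 to 0.41, y = 0.15 to 0.27.
There are look-alikes about, which are no part of the job. Leave any purple look-alike of the pin alone.

How it is judged:
By the outcome, as a careful person would: the job done as asked, in the order asked, and still so for the second after the job is handed in, with the robot touching nothing.
It also fails if it takes over 64 s, if anything falls off the work surface, if the arm or the gripper's body presses on something with over 40 N, if the wrist force passes 120 N, or if a joint passes its speed limit or range.

## Robot

A 6-joint arm with a two-finger parallel gripper is mounted at the origin on the work surface; the furniture and walls round the work are solid. World frame = base frame: x ahead of the robot, y to its left, z up, the work surface at z = 0. Lengths are in m, angles in rad, forces in N, time in s.
With the tool pointing down it reaches from about 0.375 to 0.9 m from the base axis. Payload 3.1 kg.
Tool frame: the origin (TCP) lies on the centre line of the jaws, within the pads' length; the fingertips stand robot.tip_reach ahead of it and the grasp point (between the pads) lies 8 mm behind it (robot.tip_reach is the distance from the TCP to the fingertips, in m); z points along the fingers, y is the line along which they close (so a half turn about z gives the same grasp; the last joint's range is limited). The gripper opens to 87 mm and grips with 3 to 60 N. Pads are 19 mm wide; open, the fingers measure 117 mm over their backs; the gripper's body (75 mm by 190 mm) begins 51 mm behind the grasp point.
Start: joints at [1.006, 0.527, 1.433, -0, 1.181, -0.178], TCP at [0.235, 0.579, 0.234] pointing down, gripper open.
Joint ranges: [-3.08, 3.08], [-0.75, 2.2], [0.22, 2.44], [-1.43, 4.57], [0, 2.65], [-2.85, 2.85]. Speed limits (rad/s): [2.79, 2.79, 3.14, 3.14, 3.14, 3.14].

## Interface

Orientations are given as a unit quaternion [x, y, z, w].
In Python, from rig import robot gives the robot as it stands.
- The arm moves only by the tool jog_arm, never from a script. Its argument "motion" is one flat list of numbers, 7 for each row, row after row: the shift along the tool's x, y, z scaled (see below), then the turn, a rotation vector about the tool's x, y, z scaled (see below), then the gripper's target within -1 to 1 (shut at 1, half-way at 0, fully open at -1). In form: [x, y, z, rx, ry, rz, hand, x, y, z, rx, ry, rz, hand, ...]. A call has 1 to 12 rows; each row shifts and turns the commanded pose from where the row before left it, along the tool's axes as they then stand; what a row does not reach is not made up. The controller multiplies each number of a shift by 4 cm and each number of a turn by 4 degrees. A row lasts 1/8 s, in which the tool goes at most 62.5 mm and 10.7 degrees, less where a joint would pass 70% of its speed; a pose out of reach is approached as far as the arm can. A call with a number of a shift or a turn outside -1 to 1 is refused whole. A call with a gripper value outside its range is refused whole. The fingers move at their own pace and stop on an object; "grip_force" is the grip in N (left out, the last holds). Time passes only in rows, so rows that do not move let the fingers close. It gives the time, the measured TCP pose, the force, the opening and the grip force at its end, in the units of the state.
- robot.get_obs(): the state, without advancing time (a new reading comes with each control period).
- robot.camera(name): name is "scene" or "top" or "wrist"; returns the picture (384x512x3 uint8, blue, green, red); there is no depth.
- robot.calibration(name): a dict with "fx", "fy", "cx", "cy" (pixels), "dist_coeffs" ([k1, k2, p1, p2, k3] as OpenCV has them; the pictures are not rectified), "R" (3x3) and "t" (3): a world point X has camera coordinates R X + t; the wrist camera has in their place "T_tool_cam" (4x4, takes a point from camera to tool coordinates, whose origin is the TCP and whose axes are the flange's). Camera axes: x right, y down, z forward; pixel columns grow to the right and rows downward; lengths in m; the calibration is good to about 2 mm. A picture is of the moment at which its call begins: read the wrist's pose just before it. calibration takes no time and is no camera call.
- robot.hand_in(): hands the job in; it is judged then, once.
The state is a dict: "time": time; "q": joint angles; "joint_velocities": joint speeds; "joint_torque": joint torques, N m; "position": TCP position; "tool_rot": TCP orientation; "ft_force": force on the tool from outside, world axes, zero at the start; "moment": the same for the moment, N m; "grip_width": finger opening in m; "grip_force": force on a finger pad.
Only numpy, scipy, OpenCV 4.12 (cv2) and the standard library are available. Lean on these libraries where they do the work, as an engineer would, in place of code of your own. Each camera call takes 0.05 s, during which the arm holds its last target. There are 200 camera calls.

## Working session

There is one attempt and no reset: what is moved stays moved. The work goes in short steps, Python scripts to look and compute and a tool call to move; the robot and the scene stay as the last step left them, time stands still between calls to the robot, and variables do not carry over. Pictures are saved under pics/ and viewed, at most 10 in all, crops included, and the job is handed in when it is done.

Besides the shell and the picture viewer there is one more tool, called as name(argument=value, ...) on one line, values as JSON. jog_arm: Moves the arm, as the interface text tells. Shifts and turns lie within -1 to 1; 1 stands for 4 cm of shift or 4 degrees of turn. Its arguments: {"type":"object","properties":{"motion":{"type":"array","items":{"type":"number"}},"grip_force":{"type":"number"}},"required":["motion"]}

```bash
ls; mkdir -p pics; python3 - <<'E'
from rig import robot
import cv2
print(robot.get_obs(), robot.tip_reach)
for n in ("scene","top"):
    cv2.imwrite(f"pics/{n}0.png",cv2.resize(robot.camera(n),None,fx=1.5,fy=1.5,interpolation=cv2.INTER_CUBIC))
    print(n,robot.calibration(n))
print(robot.calibration("wrist"))
E
```

```text
pics
{'time': 0.0, 'q': array([ 1.00650345e+00,  5.28449723e-01,  1.43392645e+00, -1.55489253e-05,
        1.18137850e+00, -1.78492551e-01]), 'joint_velocities': array([-0.00015437,  0.00021981,  0.0005595 , -0.00119314, -0.00111954,
        0.00021752]), 'joint_torque': array([-9.64483988e-04, -4.40038455e+01, -1.76589561e+01,  6.30873931e-02,
        5.83639496e-02, -1.75105324e-04]), 'position': array([0.23476999, 0.57845547, 0.23257403]), 'tool_rot': array([ 1.91703050e-01,  9.81452379e-01, -1.00991577e-03, -3.85612920e-04]), 'ft_force': array([-0.55257823,  0.06319507, -0.29399463]), 'moment': array([-0.00056446,  0.00666914,  0.00476809]), 'grip_force': 0.0, 'grip_width': 0.0869220071681769} 0.011
scene {'fx': 361.4760063216949, 'fy': 361.4760063216949, 'cx': 252.95119678757135, 'cy': 186.67663512683453, 'dist_coeffs': array([-0.02003111,  0.        ,  0.        ,  0.        ,  0.        ]), 'R': array([[ 0.55854733, -0.82906698,  0.02593877],
       [-0.33972526, -0.25717937, -0.90467979],
       [ 0.75671106,  0.49649443, -0.42530184]]), 't': array([-0.27362142,  0.29175649, 
[... 290 characters left out ...]
69e-01,  2.79465849e-03, -1.32363004e-01],
       [ 1.32392366e-01,  2.23661215e-02, -9.90945013e-01]]), 't': array([0.054908  , 0.55844435, 1.51090957])}
{'fx': 296.0390285228137, 'fy': 296.0390285228137, 'cx': 254.5930806132805, 'cy': 192.1394316557393, 'dist_coeffs': array([-0.05828211,  0.        ,  0.        ,  0.        ,  0.        ]), 'T_tool_cam': array([[ 9.61394963e-04, -9.63537483e-01, -2.67571664e-01,
         7.24327130e-02],
       [ 9.99999511e-01,  9.87886708e-04,  3.56114747e-05,
         1.68389833e-04],
       [ 2.30017499e-04, -2.67571567e-01,  9.63537962e-01,
        -1.51195987e-01],
       [ 0.00000000e+00,  0.00000000e+00,  0.00000000e+00,
         1.00000000e+00]])}
```

View pics/scene0.png

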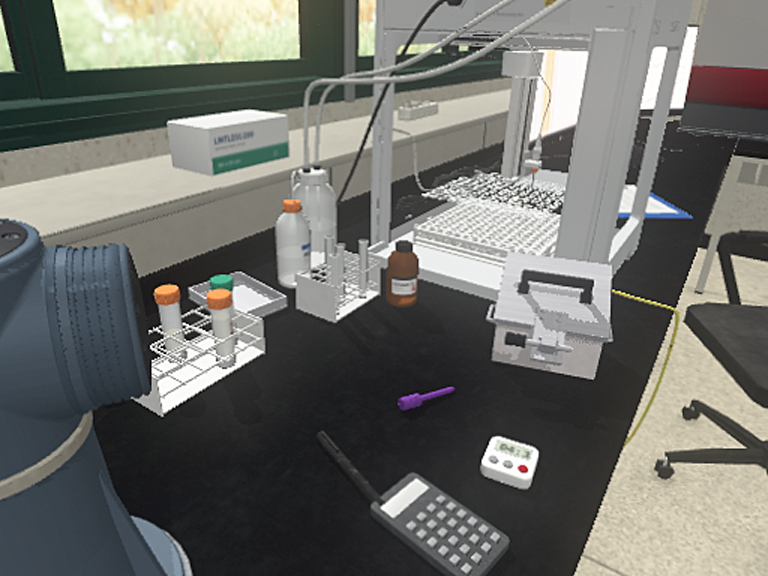

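View pics/top0.png

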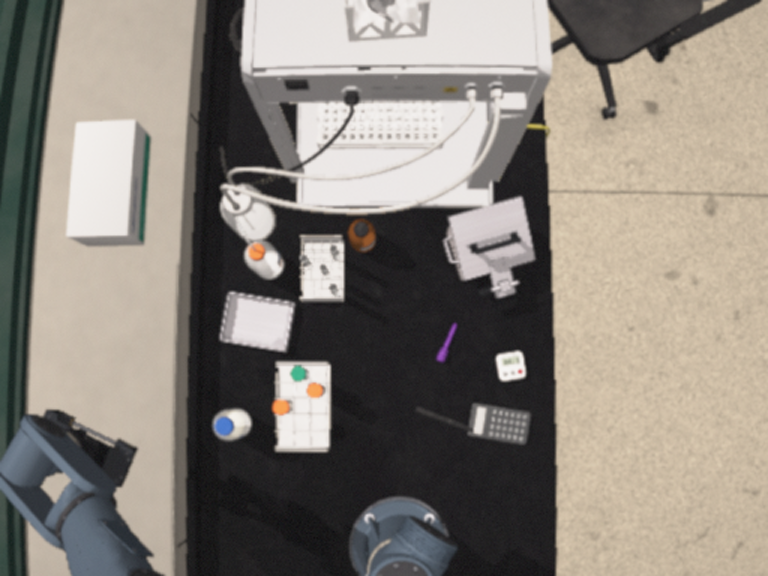

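The scene picture shows the case at right (scene px ~ (550,310), top ~ (492,240)). Candidates for the pin:
- black grip in the staple, scene (516,339)
- purple look-alike, scene (425,398), which I leave alone
- black probe by the meter, scene (345,465), not a pin

I choose the black one in the staple. The tray is at top (257,322). Next, a close crop.

```bash
python3 - <<'E'
from rig import robot
import cv2,numpy as np
a=robot.camera("scene");b=robot.camera("top")
A=cv2.resize(a[160:260,320:415],None,fx=5.2,fy=5.2,interpolation=cv2.INTER_CUBIC)[:520,:494]
B=cv2.resize(b[128:202,290:365],None,fx=4,fy=4,interpolation=cv2.INTER_CUBIC)
C=cv2.resize(b[190:240,140:205],None,fx=4,fy=4,interpolation=cv2.INTER_CUBIC)
o=np.zeros((520,800,3),np.uint8);o[:A.shape[0],:A.shape[1]]=A;o[:B.shape[0],500:500+B.shape[1]]=B;o[300:300+C.shape[0],500:500+C.shape[1]]=C
cv2.imwrite("pics/crop1.png",o)
E
```

```text
(no output)
```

View pics/crop1.png

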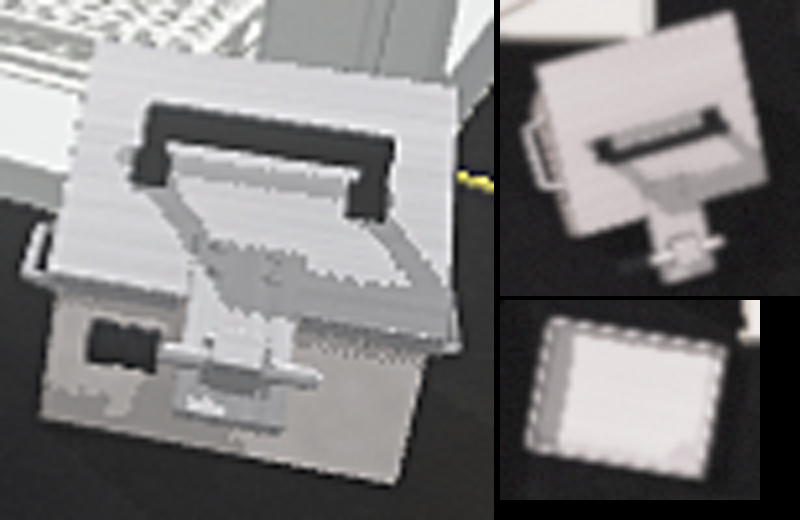

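The crop confirms the black-gripped pin: grip at crop (88..158,345), tip at (320,378), in the staple on the case's leaf. The lid corners and the tray rim are clear, so I fit the poses.

```bash
cat > h.py <<'E'
import numpy as np,cv2
from rig import robot
from scipy.optimize import least_squares
from scipy.spatial.transform import Rotation as Ro
def proj(n,X):
    c=robot.calibration(n);K=np.array([[c['fx'],0,c['cx']],[0,c['fy'],c['cy']],[0,0,1]])
    return cv2.projectPoints(np.array(X,float).reshape(-1,1,3),cv2.Rodrigues(c['R'])[0],c['t'],K,c['dist_coeffs'])[0][:,0]
s,c=np.sin(np.radians(25)),np.cos(np.radians(25))
RL=np.array([[c,0,-s],[0,1,0],[s,0,c]])   # lid axes in case frame
def lid(p): return RL@(np.array(p)/1e3)+[.00423,0,.1019]
def world(P,X): return Ro.from_euler('z',P[2]).apply(X)+[P[0],P[1],0]
E
python3 - <<'E'
from h import *
pts=[lid(p) for p in [(67,80,13),(67,-80,13),(-73,-80,13),(-73,80,13),(-107,-32,23),(-107,58,23)]]
top=np.array([(35,66),(234,12),(267,180),(75,237)])/4+[290,128]-.4
sc=np.array([(95,40),(460,88),(455,343),(48,272),(321,379),(88,340)])/5.2+[320,160]-.4
f=lambda P:np.r_[(proj("top",world(P,pts[:4]))-top).ravel(),(proj("scene",world(P,pts))-sc).ravel()]
r=least_squares(f,[.75,-.3,.2],loss='soft_l1');print("case",r.x,f(r.x).reshape(-1,2).round(1).tolist())
tr=np.array([(48,18),(228,45),(204,180),(25,148)])/4+[140,190]-.4
q=np.array([(55,75,22),(55,-75,22),(-55,-75,22),(-55,75,22)])/1e3
g=lambda P:(proj("top",world(P,q))-tr).ravel()
t=least_squares(g,[.6,.35,0]);print("tray",t.x,g(t.x).round(1))
for n,p in dict(pin_grip=(-107,44,23),staple=(-107,0,23),lid_grip=(-9,0,45),lido=(0,0,0)).items(): print(n,world(r.x,lid(p)).round(4))
o=robot.get_obs();print(Ro.from_quat(o['tool_rot']).as_matrix().round(3))
E
```

```text
case [ 0.66483669 -0.19648856  0.28014866] [[0.8, 0.8], [-0.5, 0.7], [-0.1, 0.1], [0.9, -0.5], [0.2, -0.4], [0.0, 0.0], [-1.0, -0.1], [-0.1, 0.4], [0.2, -0.6], [0.3, -1.0]]
tray [ 0.49560675  0.31595457 -0.1592291 ] [ 0.7  0.3 -0.8  0.5 -0.5 -0.7  0.6 -0. ]
pin_grip [ 0.5542 -0.1825  0.0775]
staple [ 0.5664 -0.2248  0.0775]
lid_grip [ 0.6428 -0.2028  0.1389]
lido [ 0.6689 -0.1953  0.1019]
[[-0.927  0.376 -0.001]
 [ 0.376  0.927 -0.001]
 [ 0.    -0.001 -1.   ]]
```

jog_arm(motion=[-0.8, -0.7, -0.3, 0, 0, 0, 0.25, -0.8, -0.75, -0.2, 0, 0, 0, 0.25, -0.8, -0.75, -0.2, 0, 0, 0, 0.25, -0.8, -0.75, -0.2, 0, 0, 0, 0.25, -0.8, -0.75, -0.2, 0, 0, 0, 0.25, -0.8, -0.75, -0.1, 0, 0, 0, 0.25, -0.8, -0.75, -0.1, 0, 0, 0, 0.25, -0.8, -0.75, -0.1, 0, 0, 0, 0.25, -0.8, -0.75, -0.1, 0, 0, 0, 0.25, -0.8, -0.75, -0.1, 0, 0, 0, 0.25, -0.8, -0.75, -0.1, 0, 0, 0, 0.25, -0.8, -0.75, -0.1, 0, 0, 0, 0.25])

```text
time: 1.7
position: [0.4566, 0.1015, 0.3057]
tool_rot: [0.192, 0.981, 0.0, 0.0]
ft_force: [0.5, 0.2, 0.2]
grip_width: 0.0324
grip_force: 0.0
```

jog_arm(motion=[0, 0, 0, 0, 0, 1, 0.25, 0, 0, 0, 0, 0, 1, 0.25, 0, 0, 0, 0, 0, 1, 0.25, 0, 0, 0, 0, 0, 1, 0.25, 0, 0, 0, 0, 0, 1, 0.25, 0, 0, 0, 0, 0, 1, 0.25, 0, 0, 0, 0, 0, 1, 0.25, 0, 0, 0, 0, 0, 1, 0.25, 0, 0, 0, 0, 0, 1, 0.25, 0, 0, 0, 0, 0, 1, 0.25, 0, 0, 0, 0, 0, 1, 0.25, 0, 0, 0, 0, 0, 1, 0.25])

```text
time: 3.2
position: [0.456, 0.1029, 0.3054]
tool_rot: [0.575, 0.818, -0.0, -0.0]
ft_force: [0.5, -0.5, -0.9]
grip_width: 0.0325
grip_force: 0.0
```

```bash
cat >> h.py <<'E'
CASE=[0.66483669,-0.19648856,0.28014866]
def Rlid(yaw,tilt=25):  # tool axes: x=lid y, y=lid x, z=-lid z
    a=Ro.from_euler('z',yaw)*Ro.from_euler('y',-tilt,degrees=True)
    return a*Ro.from_matrix(np.array([[0,1,0],[1,0,0],[0,0,-1]]).T)
def delta(p,R,back=True):
    """units to go: turn (about tool) then shift (in the turned tool axes); p = grasp point if back"""
    o=robot.get_obs();R0=Ro.from_quat(o['tool_rot'])
    p=np.array(p)+(R.apply([0,0,.008]) if back else 0)
    rv=(R0.inv()*R).as_rotvec(degrees=True)/4
    print("t",round(o['time'],2),"pos",o['position'].round(4),"turn",rv.round(2),"shift(turned)",(R.inv().apply(p-o['position'])/.04).round(2),"shift(now)",(R0.inv().apply(p-o['position'])/.04).round(2),'F',o['ft_force'].round(1),'w',round(o['grip_width'],4))
E
python3 - <<'E'
from h import *
R=Rlid(CASE[2]);pg=world(CASE,lid((-107,44,23)))
delta(pg-R.apply([0,0,.12]),R)
E
```

```text
t 3.2 pos [0.456  0.1029 0.3054] turn [-6.25 -0.2   0.91] shift(turned) [-7.54 -2.06  2.53] shift(now) [-7.47 -1.28  3.16] F [ 0.5 -0.5 -0.9] w 0.0325
```

jog_arm(motion=[0, 0, 0, -0.9, -0.03, 0.13, 0.25, 0, 0, 0, -0.9, -0.03, 0.13, 0.25, 0, 0, 0, -0.9, -0.03, 0.13, 0.25, 0, 0, 0, -0.9, -0.03, 0.13, 0.25, 0, 0, 0, -0.9, -0.03, 0.13, 0.25, 0, 0, 0, -0.9, -0.03, 0.13, 0.25, 0, 0, 0, -0.85, -0.02, 0.13, 0.25])

```text
time: 4.08
position: [0.4559, 0.1029, 0.3056]
tool_rot: [0.586, 0.781, 0.174, 0.13]
ft_force: [0.2, -0.1, -0.7]
grip_width: 0.0324
grip_force: 0.0
```

jog_arm(motion=[-0.84, -0.23, 0.28, 0, 0, 0, 0.25, -0.84, -0.23, 0.28, 0, 0, 0, 0.25, -0.84, -0.23, 0.28, 0, 0, 0, 0.25, -0.84, -0.23, 0.28, 0, 0, 0, 0.25, -0.84, -0.23, 0.28, 0, 0, 0, 0.25, -0.84, -0.23, 0.28, 0, 0, 0, 0.25, -0.84, -0.23, 0.28, 0, 0, 0, 0.25, -0.84, -0.23, 0.28, 0, 0, 0, 0.25, -0.84, -0.23, 0.28, 0, 0, 0, 0.25, 0, 0, 0, 0, 0, 0, 0.25, 0, 0, 0, 0, 0, 0, 0.25])

```text
time: 5.45
position: [0.5089, -0.1957, 0.179]
tool_rot: [0.586, 0.781, 0.174, 0.129]
ft_force: [-0.2, -0.5, 0.4]
grip_width: 0.0325
grip_force: 0.0
```

```bash
cat >> h.py <<'E'
def projw(X,o=None):
    o=o or robot.get_obs();c=robot.calibration("wrist");T=np.eye(4);T[:3,:3]=Ro.from_quat(o['tool_rot']).as_matrix();T[:3,3]=o['position']
    M=np.linalg.inv(T@c['T_tool_cam']);K=np.array([[c['fx'],0,c['cx']],[0,c['fy'],c['cy']],[0,0,1]])
    return cv2.projectPoints(np.array(X,float).reshape(-1,1,3),cv2.Rodrigues(M[:3,:3])[0],M[:3,3],K,c['dist_coeffs'])[0][:,0]
E
python3 - <<'E'
from h import *
R=Rlid(CASE[2]);pg=world(CASE,lid((-107,44,23)))
delta(pg-R.apply([0,0,.12]),R)
uv=projw([world(CASE,lid(p)) for p in [(-107,-32,23),(-107,58,23),(-107,30,23),(-73,80,13),(-73,-80,13),(67,80,13),(67,-80,13)]])
a=robot.camera("wrist")
np.save("uv.npy",uv);print(uv.round(1).tolist())
for u in uv: cv2.circle(a,tuple(int(round(x)) for x in u),2,(0,0,255),1)
cv2.imwrite("pics/w1.png",cv2.resize(a,None,fx=1.5,fy=1.5,interpolation=cv2.INTER_CUBIC))
E
```

```text
t 5.45 pos [ 0.5089 -0.1957  0.179 ] turn [-0.   -0.04  0.03] shift(turned) [ 0. -0. -0.] shift(now) [ 0. -0. -0.] F [-0.2 -0.5  0.4] w 0.0325
[[253.6, 266.1], [253.8, 177.5], [253.7, 206.8], [290.7, 152.0], [285.2, 301.2], [437.9, 153.3], [412.7, 299.7]]
```

View pics/w1.png

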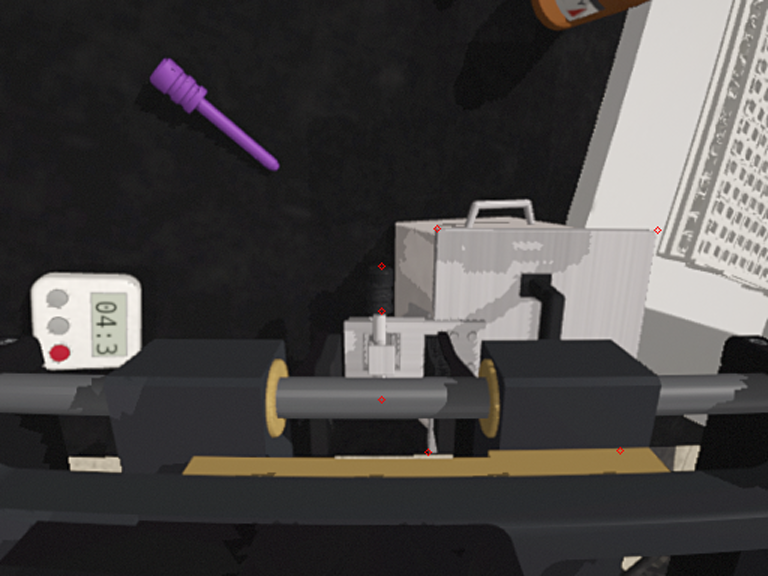

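The wrist view shows the black pin grip at (381,285) and its shank/grip junction at (381,312), right on the predicted marks. The lid corner matches at (437,229). I go in.

jog_arm(motion=[0, 0, 0.6, 0, 0, 0, 0.25, 0, 0, 0.6, 0, 0, 0, 0.25, 0, 0, 0.6, 0, 0, 0, 0.25, 0, 0, 0.5, 0, 0, 0, 0.25, 0, 0, 0.4, 0, 0, 0, 0.25, 0, 0, 0.3, 0, 0, 0, 0.25, 0, 0, 0, 0, 0, 0, 0.25, 0, 0, 0, 0, 0, 0, 0.25])

```text
time: 6.5
position: [0.5582, -0.1821, 0.0709]
tool_rot: [0.586, 0.781, 0.173, 0.13]
ft_force: [-0.2, -0.5, 0.1]
grip_width: 0.0331
grip_force: 0.0
```

jog_arm(motion=[0, 0, 0, 0, 0, 0, 0.7, 0, 0, 0, 0, 0, 0, 0.8, 0, 0, 0, 0, 0, 0, 0.9, 0, 0, 0, 0, 0, 0, 0.9, 0, 0, 0, 0, 0, 0, 0.9], grip_force=15)

```text
time: 7.12
position: [0.5582, -0.1825, 0.0705]
tool_rot: [0.586, 0.781, 0.173, 0.13]
ft_force: [-0.7, 0.4, 2.0]
grip_width: 0.0176
grip_force: 14.8
```

```bash
python3 - <<'E'
from h import *
R=Rlid(CASE[2]);pg=world(CASE,lid((-107,44,23)))
delta(pg,R)
E
```

```text
t 7.12 pos [ 0.5582 -0.1825  0.0705] turn [ 0.01 -0.01  0.03] shift(turned) [ 0.03 -0.01  0.  ] shift(now) [ 0.03 -0.01  0.  ] F [-0.7  0.4  2. ] w 0.0176
```

jog_arm(motion=[0.15, 0, 0, 0, 0, 0, 0.9, 0.25, 0, 0, 0, 0, 0, 0.9, 0.25, 0, 0, 0, 0, 0, 0.9, 0.25, 0, 0, 0, 0, 0, 0.9, 0.25, 0, 0, 0, 0, 0, 0.9])

```text
time: 7.75
position: [0.5449, -0.1371, 0.0703]
tool_rot: [0.586, 0.781, 0.173, 0.13]
ft_force: [-0.1, -0.2, 0.4]
grip_width: 0.0176
grip_force: 14.8
```

jog_arm(motion=[0.25, 0, 0, 0, 0, 0, 0.9, 0.25, 0, 0, 0, 0, 0, 0.9, 0.25, 0, 0, 0, 0, 0, 0.9, 0.4, 0, 0, 0, 0, 0, 0.9, 0.4, 0, 0, 0, 0, 0, 0.9, 0, 0, 0, 0, 0, 0, 0.9])

```text
time: 8.5
position: [0.5271, -0.0772, 0.0703]
tool_rot: [0.586, 0.781, 0.173, 0.129]
ft_force: [0.2, 0.5, -0.9]
grip_width: 0.0176
grip_force: 14.8
```

The pin is out. The fingertips reach 19 mm below its axis, too deep to set it down in the tray without a drop. I'll slide it back along the same line and regrip nearer the fingertips.

jog_arm(motion=[-0.4, 0, 0, 0, 0, 0, 0.9, -0.4, 0, 0, 0, 0, 0, 0.9, -0.4, 0, 0, 0, 0, 0, 0.9, -0.2, 0, 0, 0, 0, 0, 0.9, -0.1, 0, 0, 0, 0, 0, 0.9, -0.1, 0, 0, 0, 0, 0, 0.9, -0.1, 0, 0, 0, 0, 0, 0.9])

```text
time: 9.38
position: [0.5469, -0.1439, 0.0704]
tool_rot: [0.586, 0.781, 0.173, 0.13]
ft_force: [-0.9, 0.5, -0.2]
grip_width: 0.0172
grip_force: 14.8
```

jog_arm(motion=[-0.15, 0, 0, 0, 0, 0, 0.9, -0.15, 0, 0, 0, 0, 0, 0.9, -0.2, 0, 0, 0, 0, 0, 0.9, -0.2, 0, 0, 0, 0, 0, 0.9, -0.2, 0, 0, 0, 0, 0, 0.9, -0.05, 0, 0, 0, 0, 0, 0.9, 0, 0, 0, 0, 0, 0, 0.9])

```text
time: 10.25
position: [0.5579, -0.1812, 0.0705]
tool_rot: [0.586, 0.781, 0.173, 0.131]
ft_force: [-0.7, -0.9, 0.1]
grip_width: 0.0173
grip_force: 14.8
```

```bash
python3 - <<'E'
from h import *
R=Rlid(CASE[2]);pg=world(CASE,lid((-107,44,23)))
delta(pg,R)
E
```

```text
t 10.25 pos [ 0.5579 -0.1812  0.0705] turn [0.01 0.   0.03] shift(turned) [-0.01 -0.01 -0.  ] shift(now) [-0.01 -0.01 -0.  ] F [-0.7 -0.9  0.1] w 0.0173
```

jog_arm(motion=[0, 0, 0, 0, 0, 0, 0.5, 0, 0, 0, 0, 0, 0, 0.45, 0, 0, 0, 0, 0, 0, 0.45, 0, 0, -0.12, 0, 0, 0, 0.45, 0, 0, -0.12, 0, 0, 0, 0.45, 0, 0, 0, 0, 0, 0, 0.45, 0, 0, 0, 0, 0, 0, 0.7, 0, 0, 0, 0, 0, 0, 0.9, 0, 0, 0, 0, 0, 0, 0.9, 0, 0, 0, 0, 0, 0, 0.9])

```text
time: 11.5
position: [0.5537, -0.1816, 0.0791]
tool_rot: [0.586, 0.781, 0.173, 0.13]
ft_force: [0.2, -0.4, 1.7]
grip_width: 0.0177
grip_force: 14.8
```

```bash
python3 - <<'E'
from h import *
a=robot.camera("wrist");b=robot.camera("scene")
A=cv2.resize(a[150:270,190:330],None,fx=2.8,fy=2.8,interpolation=cv2.INTER_CUBIC)
B=cv2.resize(b[210:260,320:400],None,fx=5,fy=5,interpolation=cv2.INTER_CUBIC)
o=np.zeros((360,800,3),np.uint8);o[:A.shape[0],:A.shape[1]]=A[:360];o[:B.shape[0],398:798]=B
cv2.imwrite("pics/w2.png",o)
E
```

```text
(no output)
```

View pics/w2.png

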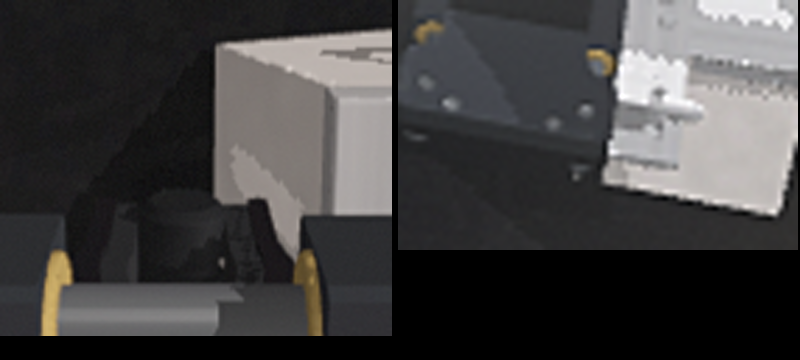

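The wrist crop shows the black grip between the pads near the fingertips (180,240), with the shank still in the staple. Pulling out again.

jog_arm(motion=[0.15, 0, 0, 0, 0, 0, 0.9, 0.25, 0, 0, 0, 0, 0, 0.9, 0.25, 0, 0, 0, 0, 0, 0.9, 0.25, 0, 0, 0, 0, 0, 0.9, 0.25, 0, 0, 0, 0, 0, 0.9, 0.25, 0, 0, 0, 0, 0, 0.9, 0.25, 0, 0, 0, 0, 0, 0.9, 0.25, 0, 0, 0, 0, 0, 0.9, 0.4, 0, 0, 0, 0, 0, 0.9, 0.4, 0, 0, 0, 0, 0, 0.9])

```text
time: 12.85
position: [0.5234, -0.0773, 0.0791]
tool_rot: [0.586, 0.781, 0.173, 0.13]
ft_force: [0.3, -0.3, 0.2]
grip_width: 0.0176
grip_force: 14.8
```

```bash
cat >> h.py <<'E'
TRAY=[0.49560675,0.31595457,-0.1592291]
E
python3 - <<'E'
from h import *
# tool vertical, x tool along tray +y (pin tip towards -y): grasp contact 10 mm from tip = 1 mm ahead of TCP
R=Rlid(TRAY[2],0)
for z in (.16,.0135): 
    p=world(TRAY,np.array([-.01,.031,z])); p[2]-=.001; delta(p,R,False)
E
```

```text
t 12.85 pos [ 0.5234 -0.0773  0.0791] turn [ 6.15 -1.38  6.23] shift(turned) [10.37 -2.49 -2.  ] shift(now) [10.44  2.82 -0.89] F [ 0.3 -0.3  0.2] w 0.0176
t 12.85 pos [ 0.5234 -0.0773  0.0791] turn [ 6.15 -1.38  6.23] shift(turned) [10.37 -2.49  1.67] shift(now) [10.44  1.27  2.43] F [ 0.3 -0.3  0.2] w 0.0176
```

```bash
python3 - <<'E'
from h import *
def ray(n,px,z):
    c=robot.calibration(n);K=np.array([[c['fx'],0,c['cx']],[0,c['fy'],c['cy']],[0,0,1]])
    d=np.r_[cv2.undistortPoints(np.array([[px]],float)/1.5,K,c['dist_coeffs'])[0,0],1]
    d=c['R'].T@d;o=-c['R'].T@c['t'];return (o+d*(z-o[2])/d[2]).round(3)
print("orange base scene",ray("scene",(294,287),0),ray("scene",(278,280),0),ray("scene",(312,283),0),"base top",ray("top",(275,278),0),"cap",ray("top",(257,251),.2))
print("blue cap top",[ray("top",(225,426),z) for z in (.1,.15,.2)],"base",ray("top",(240,438),0))
E
```

```text
orange base scene [0.607 0.28  0.   ] [0.612 0.327 0.   ] [0.642 0.264 0.   ] base top [0.595 0.28  0.   ] cap [0.619 0.284 0.2  ]
blue cap top [array([0.267, 0.365, 0.1  ]), array([0.27 , 0.353, 0.15 ]), array([0.273, 0.341, 0.2  ])] base [0.235 0.354 0.   ]
```

```bash
python3 - <<'E'
from h import *
def ray(n,px,z):
    c=robot.calibration(n);K=np.array([[c['fx'],0,c['cx']],[0,c['fy'],c['cy']],[0,0,1]])
    d=np.r_[cv2.undistortPoints(np.array([[px]],float)/1.5,K,c['dist_coeffs'])[0,0],1]
    d=c['R'].T@d;o=-c['R'].T@c['t'];return (o+d*(z-o[2])/d[2]).round(3)
print("wall",[ray("top",(193,322),z) for z in (0,.1,.2)],"scene face",ray("scene",(190,255),0),[ray("scene",(190,195),z) for z in (.1,.2)])
R=Rlid(TRAY[2],0)
for z in (.16,.0145): 
    p=world(TRAY,np.array([-.03,.008,z])); print(p);delta(p,R,False)
E
```

```text
wall [array([0.495, 0.467, 0.   ]), array([0.486, 0.439, 0.1  ]), array([0.477, 0.41 , 0.2  ])] scene face [0.59  0.569 0.   ] [array([0.675, 0.657, 0.1  ]), array([0.464, 0.373, 0.2  ])]
[0.46725471 0.32861008 0.16      ]
t 12.85 pos [ 0.5234 -0.0773  0.0791] turn [ 6.15 -1.38  6.23] shift(turned) [ 9.8  -2.99 -2.02] shift(now) [10.14  2.2  -1.2 ] F [ 0.3 -0.3  0.2] w 0.0176
[0.46725471 0.32861008 0.0145    ]
t 12.85 pos [ 0.5234 -0.0773  0.0791] turn [ 6.15 -1.38  6.23] shift(turned) [ 9.8  -2.99  1.62] shift(now) [10.14  0.66  2.09] F [ 0.3 -0.3  0.2] w 0.0176
```

jog_arm(motion=[0, 0, -0.6, 0.9, 0, 0, 0.9, 0, 0, -0.6, 0.9, 0, 0, 0.9, 0, 0, -0.6, 0.9, 0, 0, 0.9, 0, 0, -0.6, 0.9, 0, 0, 0.9, 0, 0, -0.6, 0.9, 0, 0, 0.9, 0, 0, -0.3, 0.9, 0, 0, 0.9, 0, 0, 0, 0.85, 0, 0, 0.9, 0, 0, 0, 0, 0, -1, 0.9, 0, 0, 0, 0, 0, -1, 0.9, 0, 0, 0, 0, 0, -1, 0.9, 0, 0, 0, 0, 0, -1, 0.9, 0, 0, 0, 0, 0, -1, 0.9])

```text
time: 14.35
position: [0.4897, -0.0851, 0.1921]
tool_rot: [0.449, 0.893, 0.017, 0.011]
ft_force: [-0.0, -0.5, -1.1]
grip_width: 0.0174
grip_force: 14.8
```

jog_arm(motion=[0, 0, 0, 0, 0, -1, 0.9, 0, 0, 0, 0, 0, -1, 0.9, 0, 0, 0, 0, 0, -1, 0.9, 0, 0, 0, 0, 0, -1, 0.9, 0, 0, 0, 0, 0, -1, 0.9, 0, 0, 0, 0, 0, -1, 0.9, 0, 0, 0, 0, 0, -1, 0.9, 0, 0, 0, 0, 0, -1, 0.9, 0, 0, 0, 0, 0, -1, 0.9, 0, 0, 0, 0, 0, -1, 0.9, 0, 0, 0, 0, 0, -1, 0.9, 0, 0, 0, 0, 0, -1, 0.9])

```text
time: 15.85
position: [0.4897, -0.0851, 0.1921]
tool_rot: [0.046, 0.999, 0.011, 0.018]
ft_force: [-1.2, 0.4, -0.6]
grip_width: 0.0172
grip_force: 14.8
```

jog_arm(motion=[0, 0, 0, 0, 0, -1, 0.9, 0, 0, 0, 0, 0, -1, 0.9, 0, 0, 0, 0, 0, -1, 0.9, 0, 0, 0, 0, 0, -1, 0.9, 0, 0, 0, 0, 0, -1, 0.9, 0, 0, 0, 0, 0, -1, 0.9, 0, 0, 0, 0, 0, -1, 0.9, 0, 0, 0, 0, 0, -1, 0.9, 0, 0, 0, 0, 0, -1, 0.9, 0, 0, 0, 0, 0, -1, 0.9, 0, 0, 0, 0, 0, -1, 0.9, 0, 0, 0, 0, 0, -1, 0.9])

```text
time: 17.35
position: [0.4897, -0.0852, 0.1921]
tool_rot: [-0.364, 0.931, 0.003, 0.021]
ft_force: [0.3, 1.5, -0.3]
grip_width: 0.0176
grip_force: 14.8
```

jog_arm(motion=[0, 0, 0, 0, 0, -1, 0.9, 0, 0, 0, 0, 0, -1, 0.9, 0, 0, 0, 0, 0, -1, 0.9, 0, 0, 0, 0, 0, -1, 0.9, 0, 0, 0, 0, 0, -1, 0.9, 0, 0, 0, 0, 0, -1, 0.9])

```text
time: 18.1
position: [0.5053, -0.0343, 0.1891]
tool_rot: [-0.519, 0.854, -0.035, -0.016]
ft_force: [-0.4, -0.3, 0.3]
grip_width: 0.0175
grip_force: 14.8
```

```bash
python3 - <<'E'
from h import *
o=robot.get_obs();x=Ro.from_quat(o['tool_rot']).as_matrix();print(x.round(3),o['q'].round(2))
R=Rlid(np.radians(246-90),0)
for z in (.19,.0145):
    p=world(TRAY,np.array([-.025,-.012,z])); print(p.round(3)); delta(p,R,False)
a=robot.camera("wrist");cv2.imwrite("pics/w3.png",a)
E
```

```text
[[-0.46  -0.888  0.009]
 [-0.885  0.458 -0.076]
 [ 0.064 -0.043 -0.997]] [-0.25  0.43  1.78 -0.09  0.9  -2.85]
[0.469 0.308 0.19 ]
t 18.1 pos [ 0.5053 -0.0343  0.1891] turn [-0.59 -0.93 -0.85] shift(turned) [-7.45  4.31 -0.02] shift(now) [-7.16  4.73 -0.68] F [-0.4 -0.3  0.3] w 0.0175
[0.469 0.308 0.014]
t 18.1 pos [ 0.5053 -0.0343  0.1891] turn [-0.59 -0.93 -0.85] shift(turned) [-7.45  4.31  4.37] shift(now) [-7.44  4.92  3.69] F [-0.4 -0.3  0.3] w 0.0175
```

View pics/w3.png

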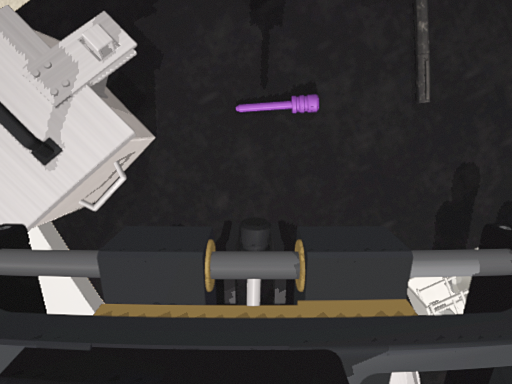

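jog_arm(motion=[-0.6, 0.4, -0.05, 0, 0, 0, 0.9, -0.6, 0.4, -0.05, 0, 0, 0, 0.9, -0.6, 0.4, -0.05, 0, 0, 0, 0.9, -0.6, 0.4, -0.05, 0, 0, 0, 0.9, -0.6, 0.4, -0.05, 0, 0, 0, 0.9, -0.6, 0.4, -0.05, 0, 0, 0, 0.9, -0.6, 0.4, -0.05, 0, 0, 0, 0.9, -0.6, 0.4, -0.05, 0, 0, 0, 0.9, 0, 0, 0, 0, 0, 0, 0.9])

```text
time: 19.27
position: [0.4802, 0.1962, 0.1876]
tool_rot: [-0.519, 0.854, -0.034, -0.016]
ft_force: [-0.3, 0.2, -0.7]
grip_width: 0.0175
grip_force: 14.8
```

```bash
python3 - <<'E'
from h import *
print(robot.get_obs()['q'].round(2))
R=Rlid(np.radians(246-90),0)
for z in (.19,.0145):
    p=world(TRAY,np.array([-.025,-.012,z])); delta(p,R,False)
E
```

```text
[ 0.22  0.46  1.73 -0.09  0.96 -2.39]
t 19.27 pos [0.4802 0.1962 0.1876] turn [-0.58 -0.91 -0.85] shift(turned) [-2.44  1.39 -0.06] shift(now) [-2.34  1.53 -0.27] F [-0.3  0.2 -0.7] w 0.0175
t 19.27 pos [0.4802 0.1962 0.1876] turn [-0.58 -0.91 -0.85] shift(turned) [-2.44  1.39  4.33] shift(now) [-2.62  1.72  4.1 ] F [-0.3  0.2 -0.7] w 0.0175
```

Now finish the turn, shift over the tray and start down.

jog_arm(motion=[0, 0, 0, -0.58, -0.91, -0.85, 0.9, -0.61, 0.35, 0, 0, 0, 0, 0.9, -0.61, 0.35, 0, 0, 0, 0, 0.9, -0.61, 0.35, 0, 0, 0, 0, 0.9, -0.61, 0.34, 0, 0, 0, 0, 0.9, 0, 0, 0.8, 0, 0, 0, 0.9, 0, 0, 0.8, 0, 0, 0, 0.9, 0, 0, 0.8, 0, 0, 0, 0.9, 0, 0, 0.6, 0, 0, 0, 0.9, 0, 0, 0.4, 0, 0, 0, 0.9, 0, 0, 0.2, 0, 0, 0, 0.9, 0, 0, 0, 0, 0, 0, 0.9])

```text
time: 20.78
position: [0.4703, 0.3061, 0.0437]
tool_rot: [-0.543, 0.84, -0.0, -0.0]
ft_force: [0.2, -0.4, -0.0]
grip_width: 0.0179
grip_force: 14.8
```

```bash
python3 - <<'E'
from h import *
R=Rlid(np.radians(246-90),0)
p=world(TRAY,np.array([-.025,-.012,.0145])); delta(p,R,False)
b=robot.camera("top");a=robot.camera("scene")
B=cv2.resize(b[170:250,130:210],None,fx=5,fy=5,interpolation=cv2.INTER_CUBIC)
A=cv2.resize(a[150:230,110:190],None,fx=5,fy=5,interpolation=cv2.INTER_CUBIC)
cv2.imwrite("pics/t1.png",np.hstack([B,A]))
E
```

```text
t 20.77 pos [0.4703 0.3061 0.0437] turn [-0.   -0.   -0.06] shift(turned) [-0.03  0.05  0.73] shift(now) [-0.03  0.05  0.73] F [ 0.2 -0.4 -0. ] w 0.0179
```

View pics/t1.png

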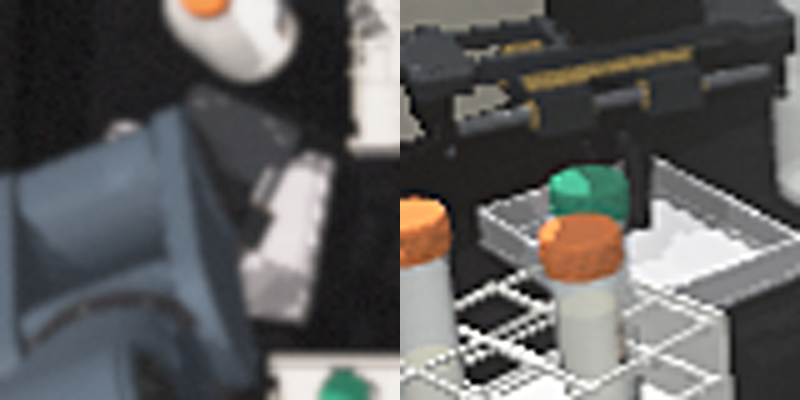

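The fingers are over the tray floor (right crop (640,190)) and clear of the walls and racks. Lowering gently.

jog_arm(motion=[0, 0, 0.25, 0, 0, 0, 0.9, 0, 0, 0.15, 0, 0, 0, 0.9, 0, 0, 0.1, 0, 0, 0, 0.9, 0, 0, 0.1, 0, 0, 0, 0.9, 0, 0, 0, 0, 0, 0, 0.9])

```text
time: 21.5
position: [0.4699, 0.3062, 0.0194]
tool_rot: [-0.543, 0.84, -0.0, -0.0]
ft_force: [0.2, 0.7, -0.7]
grip_width: 0.0173
grip_force: 14.8
```

jog_arm(motion=[0, 0, 0.05, 0, 0, 0, 0.9, 0, 0, 0.05, 0, 0, 0, 0.9, 0, 0, 0, 0, 0, 0, 0.9])

```text
time: 21.88
position: [0.4703, 0.3064, 0.0163]
tool_rot: [-0.543, 0.84, -0.0, 0.0]
ft_force: [-0.8, 0.0, 4.2]
grip_width: 0.0176
grip_force: 14.8
```

jog_arm(motion=[0, 0, 0, 0, 0, 0, 0.58, 0, 0, 0, 0, 0, 0, 0.54, 0, 0, 0, 0, 0, 0, 0.45, 0, 0, 0, 0, 0, 0, 0.35, 0, 0, 0, 0, 0, 0, 0.35, 0, 0, -0.3, 0, 0, 0, 0.35, 0, 0, -0.8, 0, 0, 0, 0.35, 0, 0, -1, 0, 0, 0, 0.35, 0, 0, -1, 0, 0, 0, 0.35, 0, 0, -1, 0, 0, 0, 0.35, 0, 0, -1, 0, 0, 0, 0.35], grip_force=4)

```text
time: 23.25
position: [0.4698, 0.3062, 0.222]
tool_rot: [-0.543, 0.84, -0.0, 0.001]
ft_force: [-0.2, 0.5, 0.8]
grip_width: 0.0282
grip_force: 0.0
```

```bash
python3 - <<'E'
from h import *
a=robot.camera("wrist");b=robot.camera("scene")
A=cv2.resize(b[170:230,110:210],None,fx=4,fy=4,interpolation=cv2.INTER_CUBIC)
A=cv2.copyMakeBorder(A,0,384-A.shape[0],0,0,cv2.BORDER_CONSTANT)
cv2.imwrite("pics/t2.png",np.hstack([a[:,100:490],A]))
# next: lid orientation, standoff in front of lid grip
o=robot.get_obs();print(o['q'].round(2))
R=Rlid(CASE[2]);lg=world(CASE,lid((-9,0,45)));delta(lg-R.apply([0,0,.10]),R)
E
```

```text
[ 0.38  0.45  1.6  -0.    1.07 -2.34]
t 23.35 pos [0.4728 0.3076 0.2254] turn [-2.69 -7.4  34.27] shift(turned) [-13.44  -0.41  -0.1 ] shift(now) [10.52 -8.37  0.06] F [-0.3 -0.5  0.3] w 0.0288
```

View pics/t2.png

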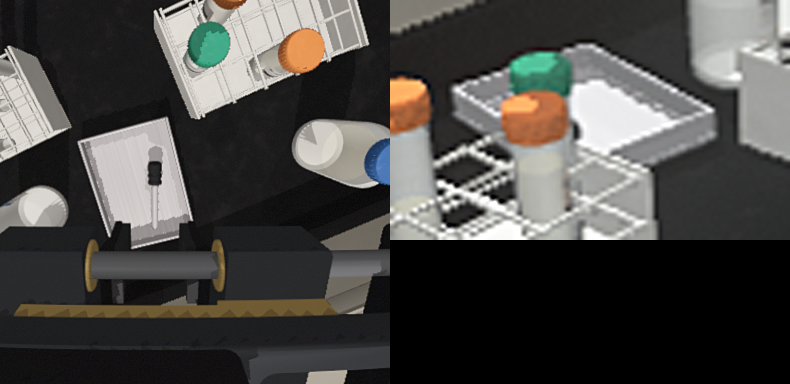

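The pin lies inside the tray, grip at wrist crop (155,172). Now I turn back toward the lid.

jog_arm(motion=[0, 0, -0.2, 0, 0, 1, 0.25, 0, 0, 0, 0, 0, 1, 0.25, 0, 0, 0, 0, 0, 1, 0.25, 0, 0, 0, 0, 0, 1, 0.25, 0, 0, 0, 0, 0, 1, 0.25, 0, 0, 0, 0, 0, 1, 0.25, 0, 0, 0, 0, 0, 1, 0.25, 0, 0, 0, 0, 0, 1, 0.25, 0, 0, 0, 0, 0, 1, 0.25, 0, 0, 0, 0, 0, 1, 0.25, 0, 0, 0, 0, 0, 1, 0.25, 0, 0, 0, 0, 0, 1, 0.25])

```text
time: 24.85
position: [0.4694, 0.3061, 0.2275]
tool_rot: [-0.153, 0.988, -0.0, -0.0]
ft_force: [-0.2, -0.1, -0.2]
grip_width: 0.0327
grip_force: 0.0
```

jog_arm(motion=[0, 0, 0, 0, 0, 1, 0.25, 0, 0, 0, 0, 0, 1, 0.25, 0, 0, 0, 0, 0, 1, 0.25, 0, 0, 0, 0, 0, 1, 0.25, 0, 0, 0, 0, 0, 1, 0.25, 0, 0, 0, 0, 0, 1, 0.25, 0, 0, 0, 0, 0, 1, 0.25, 0, 0, 0, 0, 0, 1, 0.25, 0, 0, 0, 0, 0, 1, 0.25, 0, 0, 0, 0, 0, 1, 0.25, 0, 0, 0, 0, 0, 1, 0.25, 0, 0, 0, 0, 0, 1, 0.25])

```text
time: 26.35
position: [0.4694, 0.3061, 0.2275]
tool_rot: [0.262, 0.965, -0.0, -0.0]
ft_force: [-0.6, -0.2, 0.6]
grip_width: 0.0326
grip_force: 0.0
```

jog_arm(motion=[0, 0, 0, 0, 0, 1, 0.25, 0, 0, 0, 0, 0, 1, 0.25, 0, 0, 0, 0, 0, 1, 0.25, 0, 0, 0, 0, 0, 1, 0.25, 0, 0, 0, 0, 0, 1, 0.25, 0, 0, 0, 0, 0, 1, 0.25, 0, 0, 0, 0, 0, 1, 0.25, 0, 0, 0, 0, 0, 1, 0.25, 0, 0, 0, 0, 0, 1, 0.25, 0, 0, 0, 0, 0, 1, 0.25, 0, 0, 0, 0, 0, 1, 0.25])

```text
time: 27.72
position: [0.4694, 0.3061, 0.2275]
tool_rot: [0.604, 0.797, -0.0, -0.0]
ft_force: [-0.7, -0.6, -0.3]
grip_width: 0.0325
grip_force: 0.0
```

```bash
python3 - <<'E'
from h import *
R=Rlid(CASE[2]);lg=world(CASE,lid((-9,0,45)));delta(lg-R.apply([0,0,.10]),R)
E
```

```text
t 27.73 pos [0.4694 0.3061 0.2275] turn [-6.26  0.03 -0.1 ] shift(turned) [-13.43  -0.35  -0.02] shift(now) [-13.43  -0.23   0.13] F [-0.7 -0.6 -0.3] w 0.0325
```

jog_arm(motion=[-0.9, -0.03, 0, -0.52, 0, 0, 0.25, -0.9, -0.03, 0, -0.52, 0, 0, 0.25, -0.9, -0.03, 0, -0.52, 0, 0, 0.25, -0.9, -0.03, 0, -0.52, 0, 0, 0.25, -0.9, -0.03, 0, -0.52, 0, 0, 0.25, -0.9, -0.03, 0, -0.52, 0, 0, 0.25, -0.9, -0.03, 0, -0.52, 0, 0, 0.25, -0.9, -0.03, 0, -0.52, 0, 0, 0.25, -0.9, -0.03, 0, -0.52, 0, 0, 0.25, -0.9, -0.03, 0, -0.52, 0, 0, 0.25, -0.9, -0.03, 0, -0.52, 0, 0, 0.25, -0.9, -0.03, 0, -0.52, 0, 0, 0.25])

```text
time: 29.22
position: [0.5736, -0.1141, 0.2248]
tool_rot: [0.589, 0.778, 0.173, 0.131]
ft_force: [0.1, 0.6, 0.9]
grip_width: 0.0322
grip_force: 0.0
```

jog_arm(motion=[-0.9, 0, 0, 0, 0, 0, 0.25, -0.9, 0, 0, 0, 0, 0, 0.25, -0.8, 0, 0, 0, 0, -0.1, 0.25, 0, 0, 0, 0, 0, 0, 0.25])

```text
time: 29.72
position: [0.6027, -0.2158, 0.225]
tool_rot: [0.587, 0.78, 0.172, 0.132]
ft_force: [-0.2, 0.1, -0.5]
grip_width: 0.0327
grip_force: 0.0
```

```bash
python3 - <<'E'
from h import *
R=Rlid(CASE[2]);lg=world(CASE,lid((-9,0,45)));delta(lg,R)
uv=projw([world(CASE,lid(p)) for p in [(-14,50,53),(-4,50,53),(-73,80,13),(67,80,13)]])
a=robot.camera("wrist")
for u in uv: cv2.circle(a,tuple(int(round(x)) for x in u),2,(0,0,255),1)
cv2.imwrite("pics/w4.png",a[:,150:])
E
```

```text
t 29.73 pos [ 0.6027 -0.2158  0.225 ] turn [-0.    0.06  0.01] shift(turned) [0.03 0.04 2.6 ] shift(now) [0.05 0.04 2.59] F [-0.2  0.1 -0.5] w 0.0327
```

View pics/w4.png

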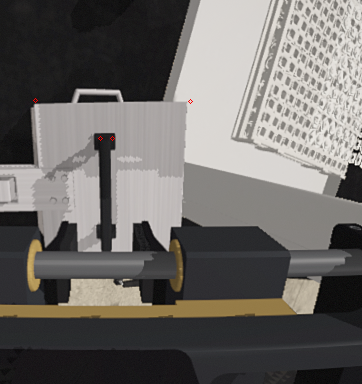

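jog_arm(motion=[0.04, 0.03, 0.6, 0, 0, 0, 0.25, 0, 0, 0.6, 0, 0, 0, 0.25, 0, 0, 0.6, 0, 0, 0, 0.25, 0, 0, 0.5, 0, 0, 0, 0.25, 0, 0, 0.3, 0, 0, 0, 0.25, 0, 0, 0, 0, 0, 0, 0.25], grip_force=35)

```text
time: 30.52
position: [0.6449, -0.1987, 0.1304]
tool_rot: [0.586, 0.781, 0.172, 0.13]
ft_force: [-0.2, -0.3, 1.0]
grip_width: 0.0326
grip_force: 0.0
```

jog_arm(motion=[0, 0, 0, 0, 0, 0, 0.6, 0, 0, 0, 0, 0, 0, 0.9, 0, 0, 0, 0, 0, 0, 1, 0, 0, 0, 0, 0, 0, 1, 0, 0, 0, 0, 0, 0, 1, 0, 0, 0, 0, 0, 0, 1])

```text
time: 31.28
position: [0.6446, -0.1999, 0.1317]
tool_rot: [0.586, 0.781, 0.171, 0.131]
ft_force: [-4.7, -1.4, 4.4]
grip_width: 0.0096
grip_force: 35.0
```

```bash
python3 - <<'E'
from h import *
R=Rlid(CASE[2]);lg=world(CASE,lid((-9,0,45)));delta(lg,R)
E
```

```text
t 31.27 pos [ 0.6446 -0.1999  0.1317] turn [-0.01  0.04  0.05] shift(turned) [-0.06  0.02  0.01] shift(now) [-0.06  0.02  0.01] F [-4.7 -1.4  4.4] w 0.0096
```

jog_arm(motion=[0, -0.03, -0.08, 0, 0, 0, 1, 0, 0, -0.12, 0, 0, 0, 1, 0, 0, -0.15, 0, 0, 0, 1, 0, 0, -0.15, 0, 0, 0, 1, 0, 0, -0.15, 0, 0, 0, 1])

```text
time: 31.9
position: [0.6333, -0.2028, 0.1547]
tool_rot: [0.586, 0.781, 0.172, 0.131]
ft_force: [-0.0, -0.7, -4.1]
grip_width: 0.0096
grip_force: 35.0
```

jog_arm(motion=[0, 0, -0.2, 0, 0, 0, 1, 0, 0, -0.3, 0, 0, 0, 1, 0, 0, -0.4, 0, 0, 0, 1, 0, 0, -0.5, 0, 0, 0, 1, 0, 0, -0.5, 0, 0, 0, 1, 0, 0, 0, 0, 0, 0, 1])

```text
time: 32.65
position: [0.603, -0.2126, 0.2259]
tool_rot: [0.586, 0.78, 0.172, 0.133]
ft_force: [0.4, -0.6, -3.5]
grip_width: 0.0097
grip_force: 35.0
```

```bash
python3 - <<'E'
from h import *
# lid flat, leaf towards robot, origin at free bench; grip point in lid frame (-9,0,45)
for yaw in (0,np.radians(9)):
  R=Rlid(yaw,0);o=np.array([.47,.07,0]);
  delta(o+Ro.from_euler('z',yaw).apply([-.009,0,.045]),R)
print(robot.get_obs()['q'].round(2),robot.get_obs()['moment'].round(2))
E
```

```text
t 32.65 pos [ 0.603  -0.2126  0.2259] turn [ 6.25 -0.78  3.98] shift(turned) [ 7.07 -3.55  4.72] shift(now) [ 7.8  -3.3   3.61] F [ 0.4 -0.6 -3.5] w 0.0097
t 32.65 pos [ 0.603  -0.2126  0.2259] turn [ 6.28 -0.29  1.76] shift(turned) [ 7.5  -2.4   4.72] shift(now) [ 7.77 -3.31  3.61] F [ 0.4 -0.6 -3.5] w 0.0097
[-0.68  0.46  1.68  0.5   0.8  -1.28] [-0.23  0.6  -0.06]
```

jog_arm(motion=[0.4, 0, 0, 0.3, 0, 0, 1, 0.7, 0, 0, 0.7, 0, 0, 1, 0.7, 0, 0, 0.7, 0, 0, 1, 0.7, 0, 0, 0.7, 0, 0, 1, 0.7, 0, 0, 0.7, 0, 0, 1, 0.7, 0, 0, 0.7, 0, 0, 1, 0.7, 0, 0, 0.7, 0, 0, 1, 0.7, 0, 0, 0.7, 0, 0, 1, 0.7, 0, 0, 0.7, 0, 0, 1, 0.4, 0, 0, 0.35, 0, 0, 1, 0, 0, 0, 0, 0, 0, 1])

```text
time: 34.02
position: [0.5314, 0.0358, 0.2221]
tool_rot: [0.6, 0.8, -0.001, 0.001]
ft_force: [-0.6, -0.1, -3.7]
grip_width: 0.0095
grip_force: 35.0
```

```bash
python3 - <<'E'
from h import *
R=Rlid(0,0);o=np.array([.465,.055,0]);delta(o+[-.009,0,.045],R)
E
```

```text
t 34.02 pos [0.5314 0.0358 0.2221] turn [-0.    0.03  4.06] shift(turned) [ 0.48 -1.89  4.63] shift(now) [ 1.   -1.67  4.63] F [-0.6 -0.1 -3.7] w 0.0095
```

jog_arm(motion=[0, 0, 0, 0, 0, 0.68, 1, 0, 0, 0, 0, 0, 0.68, 1, 0, 0, 0, 0, 0, 0.68, 1, 0, 0, 0, 0, 0, 0.68, 1, 0, 0, 0, 0, 0, 0.67, 1, 0, 0, 0, 0, 0, 0.67, 1, 0.16, -0.63, 0, 0, 0, 0, 1, 0.16, -0.63, 0, 0, 0, 0, 1, 0.16, -0.63, 0, 0, 0, 0, 1, 0, 0, 0.6, 0, 0, 0, 1, 0, 0, 0.7, 0, 0, 0, 1, 0, 0, 0.7, 0, 0, 0, 1])

```text
time: 35.52
position: [0.457, 0.0526, 0.142]
tool_rot: [0.708, 0.706, -0.0, 0.002]
ft_force: [0.4, -0.8, -3.6]
grip_width: 0.0095
grip_force: 35.0
```

jog_arm(motion=[0, 0, 0.7, 0, 0, 0, 1, 0, 0, 0.7, 0, 0, 0, 1, 0, 0, 0.5, 0, 0, 0, 1, 0, 0, 0.3, 0, 0, 0, 1, 0, 0, 0.15, 0, 0, 0, 1, 0, 0, 0, 0, 0, 0, 1])

```text
time: 36.28
position: [0.4564, 0.053, 0.0484]
tool_rot: [0.708, 0.706, -0.001, 0.001]
ft_force: [-0.1, 0.7, -2.4]
grip_width: 0.0097
grip_force: 35.0
```

```bash
python3 - <<'E'
from h import *
R=Rlid(0,0);o=np.array([.465,.055,0]);delta(o+[-.009,0,.045],R)
a=robot.camera("scene");cv2.imwrite("pics/l1.png",cv2.resize(a[150:350,150:420],None,fx=2.9,fy=2.9,interpolation=cv2.INTER_CUBIC))
E
```

```text
t 36.27 pos [0.4564 0.053  0.0484] turn [ 0.01  0.05 -0.03] shift(turned) [ 0.05 -0.01  0.28] shift(now) [ 0.05 -0.01  0.28] F [-0.1  0.7 -2.4] w 0.0097
```

jog_arm(motion=[0, 0, 0.1, 0, 0, 0, 1, 0, 0, 0.05, 0, 0, 0, 1, 0, 0, 0.05, 0, 0, 0, 1, 0, 0, 0, 0, 0, 0, 1])

```text
time: 36.83
position: [0.4559, 0.0532, 0.0402]
tool_rot: [0.708, 0.706, -0.001, 0.001]
ft_force: [0.2, 0.1, -4.1]
grip_width: 0.0096
grip_force: 35.0
```

jog_arm(motion=[0, 0, 0.03, 0, 0, 0, 1, 0, 0, 0.03, 0, 0, 0, 1, 0, 0, 0, 0, 0, 0, 1])

```text
time: 37.2
position: [0.4559, 0.0532, 0.0378]
tool_rot: [0.708, 0.706, -0.001, 0.001]
ft_force: [-0.5, 0.5, -2.5]
grip_width: 0.0097
grip_force: 35.0
```

jog_arm(motion=[0, 0, 0.025, 0, 0, 0, 1, 0, 0, 0.025, 0, 0, 0, 1, 0, 0, 0, 0, 0, 0, 1])

```text
time: 37.58
position: [0.4562, 0.0532, 0.0369]
tool_rot: [0.708, 0.706, -0.001, 0.002]
ft_force: [-0.9, 0.4, 7.0]
grip_width: 0.0099
grip_force: 35.0
```

jog_arm(motion=[0, 0, 0, 0, 0, 0, 0.7, 0, 0, 0, 0, 0, 0, 0.4, 0, 0, 0, 0, 0, 0, 0.25, 0, 0, 0, 0, 0, 0, 0.25, 0, 0, -0.3, 0, 0, 0, 0.25, 0, 0, -0.6, 0, 0, 0, 0.25, 0, 0, -0.9, 0, 0, 0, 0.25, 0, 0, -0.9, 0, 0, 0, 0.25, 0, 0, -0.9, 0, 0, 0, 0.25, 0, 0, -0.9, 0, 0, 0, 0.25, 0, 0, 0, 0, 0, 0, 0.25], grip_force=5)

```text
time: 38.95
position: [0.4576, 0.0536, 0.219]
tool_rot: [0.708, 0.706, 0.001, 0.004]
ft_force: [0.5, 0.2, -0.2]
grip_width: 0.0323
grip_force: 0.0
```

```bash
python3 - <<'E'
from h import *
a=robot.camera("scene");b=robot.camera("top")
A=cv2.resize(a[130:350,110:430],None,fx=1.4,fy=1.4,interpolation=cv2.INTER_CUBIC)
B=cv2.resize(b[110:310,130:380],None,fx=1.4,fy=1.4,interpolation=cv2.INTER_CUBIC)
h=A.shape[0];B=cv2.copyMakeBorder(B,0,h-B.shape[0],0,0,cv2.BORDER_CONSTANT)
cv2.imwrite("pics/f1.png",np.hstack([A,B]))
E
```

```text
(no output)
```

View pics/f1.png

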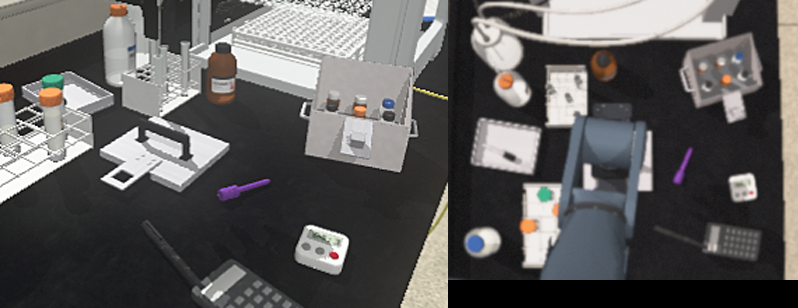

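The last picture shows the lid flat and right way up on the bench at (165,150). The open case with its vials is at (360,105), the pin lies in the tray at (515,157), and the bottles and timer are undisturbed.

```bash
python3 -c "
from rig import robot
print(robot.hand_in())"
```

```text
the job is handed in; nothing more can be done
None
```

The job is done and handed in at about 39 s: the pin lies in the steel tray, the lid lies flat and right way up on the bench, and the case is open; the hand-in returned no verdict.

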